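Pull the two tall fuse links from the sprung clip strip

ROBOT

A 7-joint arm with a two-finger parallel gripper is mounted at the origin on a cart in front of the work surface, level with it; the furniture and walls round the work are solid. World frame = base frame: x ahead of the robot, y to its left, z up, the work surface at z = 0. Lengths are in m, angles in rad, forces in N, time in s.
With the tool pointing down it reaches from about 0.4 to 0.85 m from the base axis. Payload 10.4 kg.
Tool frame: the origin (TCP) lies between the finger pads; the fingertips stand 11 mm ahead of it and the grasp point (between the pads) lies 8 mm behind it; x points along the fingers, y is the direction in which the jaws open and shut, and the axes are right-handed (so a half turn about x gives the same grasp; the last joint's range is limited). The gripper opens to 87 mm and grips with 3 to 60 N. Pads are 19 mm wide; open, the fingers measure 117 mm over their backs; the gripper's body (75 mm by 190 mm) begins 51 mm behind the grasp point.
Start: joints at [-1.273, 0.332, -0.065, 1.46, 0.022, 1.35, -0.088], TCP at [0.197, 0.593, 0.195] pointing down, gripper open.
Joint ranges: [-2.6, 2.6], [-0.5, 2.12], [-1.47, 1.34], [0.16, 2.42], [-1.27, 4.41], [0.06, 2.06], [-2.6, 2.6]. Speed limits (rad/s): [2.22, 2.22, 2.79, 2.79, 3.14, 3.14, 3.14].

INTERFACE

Orientations are given as a unit quaternion [x, y, z, w].
In Python, from bench import r, cams, ticket gives the robot as it stands. The module is installed in compiled form; this text tells all that it offers.
- The arm moves only by the tool drive_tool, never from a script. Its argument "moves" is text: rows parted by semicolons, each of 5 numbers parted by spaces: the shift along the world's x, y, z in m, then the turn about the world's z in degrees, then the closure, from 0 (fully open) to 1 (shut). In form: x y z twist grip; .... A call has 1 to 20 rows; each row shifts and turns the commanded pose from where the row before left it; what a row does not reach is not made up. A row lasts 1/8 s, in which the tool goes at most 62.5 mm and 10.7 degrees, less where a joint would pass 70% of its speed; a pose out of reach is approached as far as the arm can. A call is refused whole if a number of a shift passes 0.0625 or a number of a turn 10.7, either way. A call with a gripper value outside its range is refused whole. The fingers move at their own pace and stop on an object; "newtons" is the grip in N (left out, the last holds). Time passes only in rows, so rows that do not move let the fingers close. It gives the time, the measured TCP pose, the force and the opening at its end, in the units of the state.
- r.read_state(): the state, without advancing time (a new reading comes with each control period).
- cams.camera(name): name is "scene" or "top"; returns a dict with "color" (420x560x3 uint8, red, green, blue), "fx", "fy", "cx", "cy" (pixels), "extrinsics" (4x4, takes a point from camera to world coordinates). Camera axes: x right, y down, z forward; pixel columns grow to the right and rows downward; lengths in m; the calibration is good to about 2 mm. A picture is of the moment at which its call begins. There is no depth.
- ticket.close_job(): hands the job in, once; it reports no verdict.
The state is a dict: "time": time; "joint_positions": joint angles; "joint_vel": joint speeds; "joint_torque": joint torques, N m; "ee_pos": TCP position; "eef_rot": TCP orientation; "ft_force": force on the tool from outside, world axes, zero at the start; "torque": the same for the moment, N m; "width": finger opening in m.
Only numpy, scipy, OpenCV 4.12 (cv2) and the standard library are available. Lean on these libraries where they do the work, as an engineer would, in place of code of your own. Each camera call takes 0.05 s, during which the arm holds its last target.

TASK

Isolate the bench supply: pull the two tall fuse links out of the sprung clips of the fuse strip, one after the other, and put each in the steel tray before you pull the next. Set them down in the tray rather than dropping them from high up, and leave the short fuse in its clip.

Things in the scene. Friction and masses are not known exactly. Their poses are not given: they have to be found in the camera images.
- tall_fuse_a: Tall fuse link, 90 g: white ceramic block 22 (x) x 36 (y) x 44 mm (z) with thin steel bands, on a steel blade reaching 20 mm below the block (neck 6 mm thick, foot 10 mm thick, 23 mm wide along y). Origin: centre of the block; z up. In its clip the block spans 27 to 71 mm above the worktop. Grip it from above across x, on its free front and back faces.
- tall_fuse_b: The other tall fuse link, same shape and origin. Two sprung jaws catch over each fuse's foot: pull straight up with about 10 N (8 to 15 N); it snaps free within 8 mm and is clear after 20 mm. The clips lie in a row, 54 mm apart along the fuses' y axis; neighbouring blocks leave 18 mm between them.
- short_fuse: The short fuse link in the same strip: as the tall ones, but its ceramic block is only 22 mm high (27 to 49 mm above the worktop). Origin: centre of its block. It stays in its clip. One of the strip's four clips is empty. The strip itself is fixed, 62 x 266 mm and 27 mm high.
- tray: Open steel tray, fixed on the worktop: 168 (x) x 208 (y) x 28 mm high outside, walls and floor about 4 mm thick. Origin: centre of its underside, z up. Room for both fuses side by side along its y axis; a fuse set down on its narrow foot may tip over along its x axis, which is fine.
Not all that is in view belongs to the job. Leave any blue or orange look-alike of the tall_fuse_a alone. Leave any red look-alike of the tall_fuse_b alone.

How it is judged:
By the outcome, as a careful person would: the job done as asked, in the order asked, and still so for the second after the job is handed in, with the robot touching nothing.
It also fails if it takes over 64 s, if anything falls off the work surface, if the arm or the gripper's body presses on something with over 40 N, if the wrist force passes 120 N, or if a joint passes its speed limit or range.

## Working session

There is one attempt and no reset: what is moved stays moved. The work goes in short steps, Python scripts to look and compute and a tool call to move; the robot and the scene stay as the last step left them, time stands still between calls to the robot, and variables do not carry over. Pictures are saved under pics/ and viewed, and the job is handed in when it is done.

Besides the shell and the picture viewer there is one more tool, called after "Emit:" as name(argument=value, ...) on one line, values as JSON. drive_tool: Moves the arm, as the interface text tells. Its arguments: {"type":"object","properties":{"moves":{"type":"string"},"newtons":{"type":"number"}},"required":["moves"]}

```bash
mkdir -p pics; python3 - <<'E'
from bench import r,cams
import cv2
for n in("scene","top"):
    c=cams.camera(n);cv2.imwrite(f"pics/{n}0.png",c["color"][:,:,::-1]);print(n,c["fx"],c["fy"],c["cx"],c["cy"]);print(c["extrinsics"])
s=r.read_state();print(s)
E
```

```text
scene 545.8547518634887 545.8547518634887 266.84728774804387 199.40772740433513
[[-0.55835835 -0.51086753  0.65364388 -0.36724075]
 [-0.8295986   0.34245432 -0.44101157  0.58834588]
 [ 0.00145532 -0.78850454 -0.61502721  0.89076655]
 [ 0.          0.          0.          1.        ]]
top 537.9640033249268 537.9640033249268 289.77199493681496 210.91494161752135
[[-7.73938904e-03 -9.87755760e-01  1.55816110e-01  3.19667587e-01]
 [-9.99782662e-01  4.62696253e-03 -2.03277959e-02  6.67410035e-04]
 [ 1.93579422e-02 -1.55939570e-01 -9.87576894e-01  1.33219597e+00]
 [ 0.00000000e+00  0.00000000e+00  0.00000000e+00  1.00000000e+00]]
{'time': 0.1, 'joint_positions': array([-1.27259948,  0.33281012, -0.06471865,  1.46087144,  0.02160468,
        1.34990085, -0.0884803 ]), 'joint_vel': array([-0.00308375, -0.00158698, -0.00022802, -0.00165486,  0.00025624,
        0.00026698, -0.00148687]), 'joint_torque': array([ 7.46316691e-04, -6.24542570e+01,  2.39060837e-02, -3.90721142e+01,
       -6.16280548e-02,  3.64102155e-02,  5.12208226e-05]), 'ee_pos': array([0.1969501 , 0.59274672, 0.19472593]), 'eef_rot': array([ 0.11245846,  0.69808619, -0.11336731,  0.69798039]), 'ft_force': array([-0.21739374, -0.04229643,  0.3793924 ]), 'torque': array([-0.03746304, -0.02456166, -0.01616303]), 'width': 0.08732021956799106}
```

View pics/scene0.png

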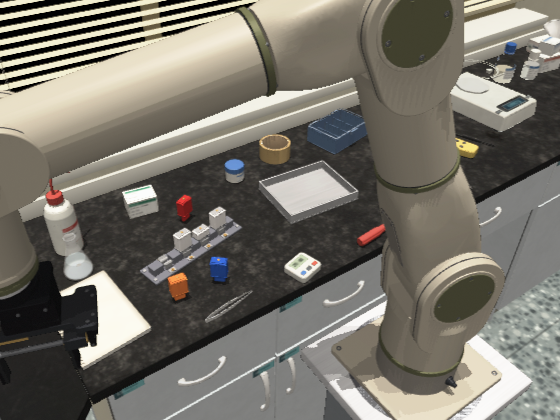

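View pics/top0.png

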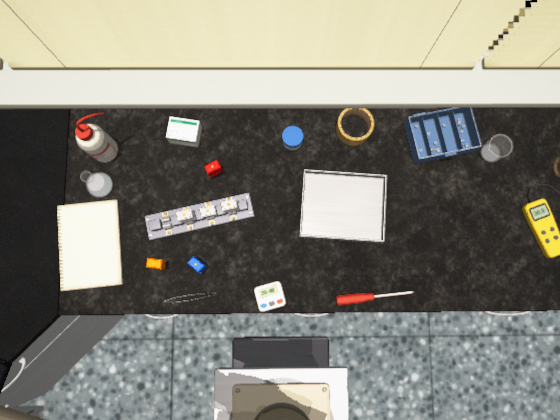

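```bash
python3 - <<'E'
import cv2,numpy as np
t=cv2.imread("pics/top0.png")[180:250,135:265];s=cv2.imread("pics/scene0.png")[190:310,130:260]
t=cv2.resize(t,None,fx=6,fy=6,interpolation=cv2.INTER_CUBIC)[:, :];s=cv2.resize(s,None,fx=5,fy=5,interpolation=cv2.INTER_CUBIC)
cv2.imwrite("pics/tc.png",t);cv2.imwrite("pics/sc.png",s)
E
```

```text
(no output)
```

View pics/tc.png

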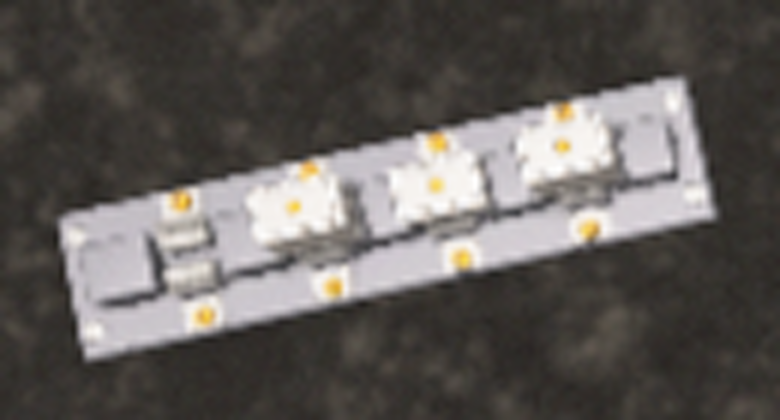

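View pics/sc.png

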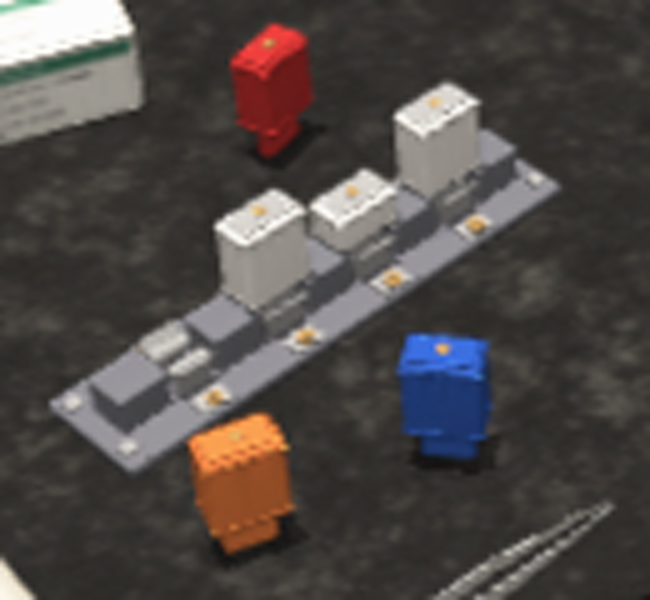

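```bash
cat > h.py <<'E'
from bench import r,cams
import numpy as np,cv2
def ray(c,u,v):
    E=c["extrinsics"];d=E[:3,:3]@np.array([(u-c["cx"])/c["fx"],(v-c["cy"])/c["fy"],1]);return E[:3,3],d
def onz(c,u,v,z):
    o,d=ray(c,u,v);return o+d*(z-o[2])/d[2]
def tri(c1,p1,c2,p2):
    o1,d1=ray(c1,*p1);o2,d2=ray(c2,*p2)
    t=np.linalg.lstsq(np.c_[d1,-d2],o2-o1,rcond=None)[0]
    a,b=o1+d1*t[0],o2+d2*t[1];return (a+b)/2,np.linalg.norm(a-b)
E
python3 - <<'E'
from h import *
np.set_printoptions(precision=4,suppress=True)
s=cams.camera("scene");t=cams.camera("top")
def px(u,v,f,x,y): return ((u+.5)/f-.5+x,(v+.5)/f-.5+y)
D={"L":((293,207),(260,211)),"M":((436,185),(352,191)),"R":((562,146),(435,102))}
for k,(a,b) in D.items():
    pt=px(*a,6,135,180);ps=px(*b,5,130,190)
    z=.049 if k=="M" else .071
    print(k,pt,ps,onz(t,*pt,z),onz(s,*ps,z),*tri(t,pt,s,ps))
L=onz(t,*px(293,207,6,135,180),.071);R=onz(t,*px(562,146,6,135,180),.071);d=R-L;print("sep",np.linalg.norm(d),"dir deg",np.degrees(np.arctan2(d[1],d[0])))
# strip corners (z~.0?) in top crop
for p in((60,215),(683,77),(716,218),(87,360)): print("strip",onz(t,*px(*p,6,135,180),0.01)[:2])
g=t["color"];m=cv2.inRange(g,(120,120,120),(255,255,255));m[:165]=0;m[250:]=0;m[:,:290]=0;m[:,395:]=0
m=cv2.morphologyEx(m,cv2.MORPH_CLOSE,np.ones((7,7),np.uint8))
c=max(cv2.findContours(m,cv2.RETR_EXTERNAL,cv2.CHAIN_APPROX_NONE)[0],key=cv2.contourArea)
rr=cv2.minAreaRect(c);b=cv2.boxPoints(rr);print(rr)
P=np.array([onz(t,*q,.028)[:2] for q in b]);print(P,P.mean(0),np.linalg.norm(np.diff(P,axis=0),axis=1))
# heights of lookalikes / red
st=r.read_state();from scipy.spatial.transform import Rotation as Rr
print(Rr.from_quat(st["eef_rot"]).as_matrix())
E
```

```text
L (183.41666666666666, 214.08333333333334) (181.6, 231.8) [0.5123 0.2261 0.071 ] [0.5126 0.2279 0.071 ] [0.5128 0.2269 0.0701] 0.001604804973683102
M (207.25, 210.41666666666666) (200.0, 227.8) [0.5243 0.173  0.049 ] [0.5248 0.1758 0.049 ] [0.5252 0.1743 0.0477] 0.00256330472054617
R (228.25, 203.91666666666666) (216.6, 210.0) [0.5362 0.1206 0.071 ] [0.5366 0.1229 0.071 ] [0.5369 0.1216 0.07  ] 0.0020490655189706686
sep 0.10813112927466652 dir deg -77.23056352592756
strip [0.5187 0.3326]
strip [0.5756 0.0764]
strip [0.5161 0.0626]
strip [0.4586 0.3195]
((343.5885009765625, 205.17257690429688), (85.27735900878906, 67.71633911132812), 3.814074993133545)
[[ 0.4631 -0.0477]
 [ 0.6319 -0.0606]
 [ 0.6168 -0.2725]
 [ 0.4481 -0.2554]] [ 0.54   -0.1591] [0.1693 0.2124 0.1696]
[[-0.0002  0.3153  0.949 ]
 [-0.0007  0.949  -0.3153]
 [-1.     -0.0008  0.    ]]
```

Seen in top view: three white fuses at px (183,214), (207,210) and (228,204), with the empty clip at the far left (166,223). The enlarged crops confirm the outer two as tall, with tops triangulated at about 0.070 m. The middle one is short, with its top at about 0.048 m. The orange (155,264), blue (196,265) and red (213,168) look-alikes stay put. I'll take the left tall fuse at (0.5125, 0.227) first, with strip yaw at 12.8°.

Emit:
drive_tool(moves="0.0197 -0.0229 0 -3.7 0.5;0.0197 -0.0229 0 -3.7 0.5;0.0197 -0.0229 0 -3.7 0.5;0.0197 -0.0229 0 -3.7 0.5;0.0197 -0.0229 0 -3.7 0.5;0.0197 -0.0229 0 -3.7 0.5;0.0197 -0.0229 0 -3.7 0.5;0.0197 -0.0229 0 -3.7 0.5;0.0197 -0.0229 0 -3.7 0.5;0.0197 -0.0229 0 -3.7 0.5;0.0197 -0.0229 0 -3.7 0.5;0.0197 -0.0229 0 -3.7 0.5;0.0197 -0.0229 0 -3.7 0.5;0.0197 -0.0229 0 -3.7 0.5;0.0197 -0.0229 0 -3.7 0.5;0.0197 -0.0229 0 -3.3 0.5;0 0 0 0 0.5;0 0 0 0 0.5", newtons=45)

```text
time: 2.45
ee_pos: [0.5123, 0.2269, 0.1953]
eef_rot: [0.441, 0.553, -0.441, 0.553]
ft_force: [-0.4, -0.9, -0.6]
width: 0.0433
```

```bash
cat > st.py <<'E'
from h import *
from scipy.spatial.transform import Rotation as Rr
s=r.read_state();M=Rr.from_quat(s["eef_rot"]).as_matrix()
print(s["time"],s["ee_pos"].round(4),"yaw",np.degrees(np.arctan2(M[1,1],M[0,1])).round(2),"down",M[:,0].round(3),s["width"],s["ft_force"].round(1),s["joint_positions"].round(2))
E
python3 st.py
```

```text
2.45 [0.5123 0.2269 0.1953] yaw 12.82 down [-0.  0. -1.] 0.04334892914809573 [-0.4 -0.9 -0.6] [-0.8   0.19  0.34  1.65 -0.07  1.31 -0.22]
```

Emit:
drive_tool(moves="0 0 -0.02 0 0.5;0 0 -0.03 0 0.5;0 0 -0.03 0 0.5;0 0 -0.02 0 0.5;0 0 0 0 0.5")

```text
time: 3.08
ee_pos: [0.5108, 0.2271, 0.0942]
eef_rot: [0.44, 0.553, -0.442, 0.553]
ft_force: [0.5, -0.1, 0.4]
width: 0.0438
```

```bash
python3 - <<'E'
from h import *
a=cams.camera("scene")["color"][130:300,90:290,::-1];b=cams.camera("top")["color"][150:280,120:300,::-1]
cv2.imwrite("pics/p1.png",np.hstack([cv2.resize(a,(400,340)),cv2.resize(b,(400,340))]))
E
python3 st.py
```

```text
3.175 [0.5124 0.2274 0.0962] yaw 12.87 down [ 0.001  0.001 -1.   ] 0.0436232945291739 [ 0.1 -1.   0.9] [-0.78  0.27  0.33  1.77 -0.1   1.11 -0.2 ]
```

View pics/p1.png

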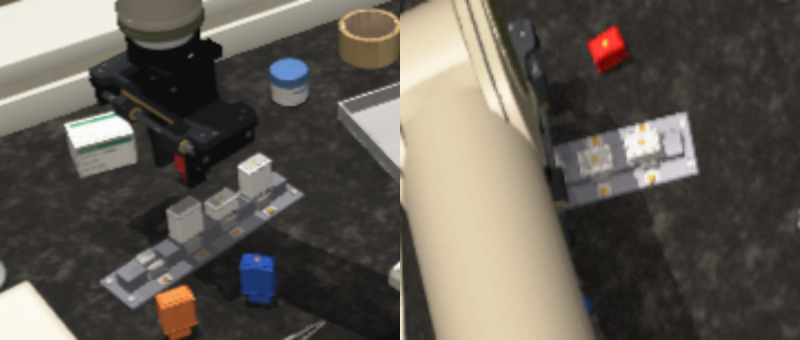

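```bash
python3 - <<'E'
from h import *
c=cams.camera("scene");im=cv2.resize(c["color"][130:300,90:290,::-1],None,fx=4,fy=4,interpolation=cv2.INTER_CUBIC)[:600]
E=np.linalg.inv(c["extrinsics"])
def pr(p):
    q=E[:3,:3]@p+E[:3,3];return c["fx"]*q[0]/q[2]+c["cx"],c["fy"]*q[1]/q[2]+c["cy"]
s=r.read_state();P=s["ee_pos"];j=np.array([.975,.221,0])
for n,p in {"tcp":P,"tip":P-[0,0,.011],"near":P-[0,0,.011]-.022*j,"far":P-[0,0,.011]+.022*j}.items():
    u,v=pr(p);print(n,u,v);cv2.circle(im,(int((u-90)*4),int((v-130)*4)),4,(0,255,0),-1)
cv2.imwrite("pics/p2.png",im)
E
```

```text
tcp 180.6780511161685 223.11556654351085
tip 181.14506662421024 226.83569212943763
near 187.48618297012234 231.26906012587753
far 174.92527778224337 222.4871498078058
```

View pics/p2.png

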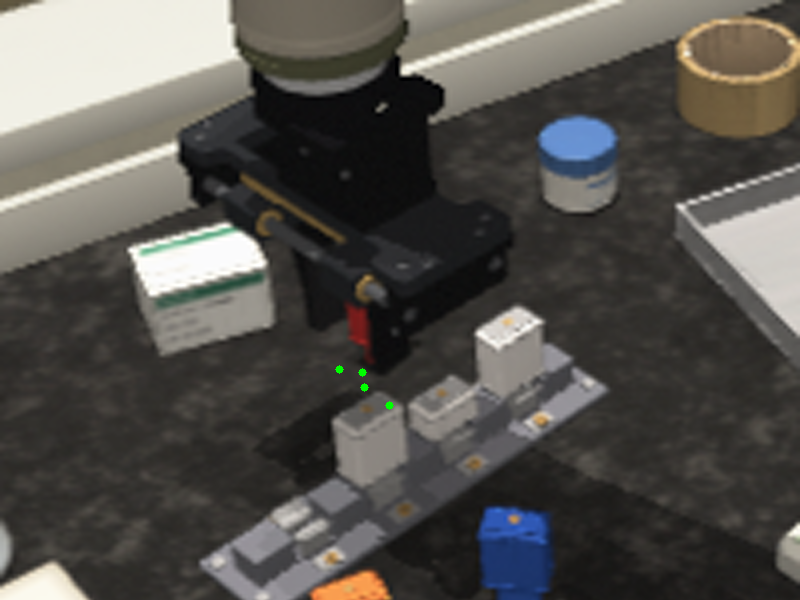

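```bash
cat > ov.py <<'E'
import sys
from h import *
s=r.read_state();P=s["ee_pos"]
from scipy.spatial.transform import Rotation as Rr
j=Rr.from_quat(s["eef_rot"]).as_matrix()[:,1];w=np.cross([0,0,1],j);Z=np.array([0,0,1.])
W=s["width"]/2
print(s["time"],P,s["width"])
for name,x0,y0,f in(("scene",90,130,4),("top",130,140,4)):
    c=cams.camera(name);im=cv2.resize(c["color"][y0:y0+150,x0:x0+200,::-1],None,fx=f,fy=f,interpolation=cv2.INTER_CUBIC)
    E=np.linalg.inv(c["extrinsics"])
    def pr(p):
        q=E[:3,:3]@p+E[:3,3];return int((c["fx"]*q[0]/q[2]+c["cx"]-x0+.5)*f),int((c["fy"]*q[1]/q[2]+c["cy"]-y0+.5)*f)
    for p in(P,):
        cv2.circle(im,pr(p),4,(0,255,0),-1)
    for sg in(-1,1):
        q=[pr(P-.011*Z+sg*a*j+b*w) for a,b in((W,-.0095),(W,.0095),(W+.015,.0095),(W+.015,-.0095))]
        cv2.polylines(im,[np.array(q)],True,(0,255,255),1)
    q=[pr(P+.059*Z+a*.095*j+b*.0375*w) for a,b in((-1,-1),(-1,1),(1,1),(1,-1))]
    cv2.polylines(im,[np.array(q)],True,(255,0,255),1)
    cv2.imwrite(f"pics/{sys.argv[1]}_{name}.png",im)
E
python3 ov.py p3
```

```text
3.225 [0.51267883 0.22740632 0.0965586 ] 0.04340552514853185
```

View pics/p3_scene.png

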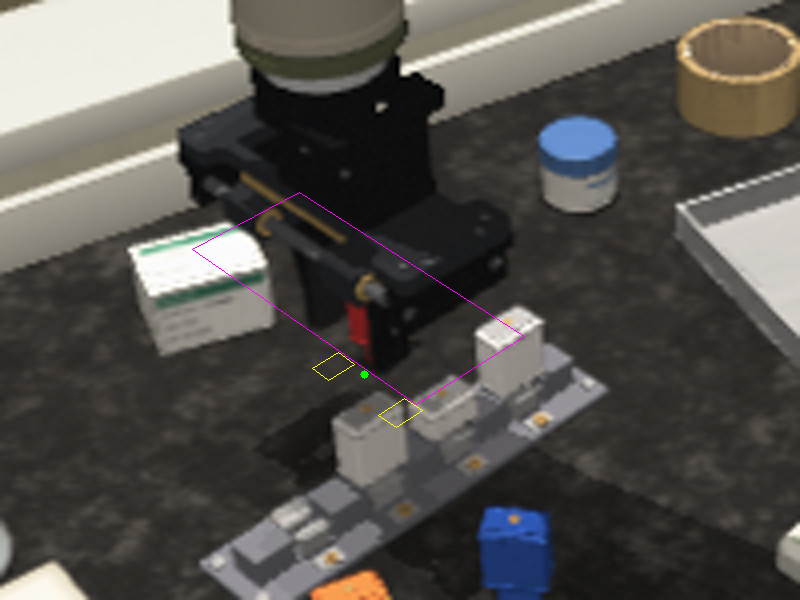

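View pics/p3_top.png

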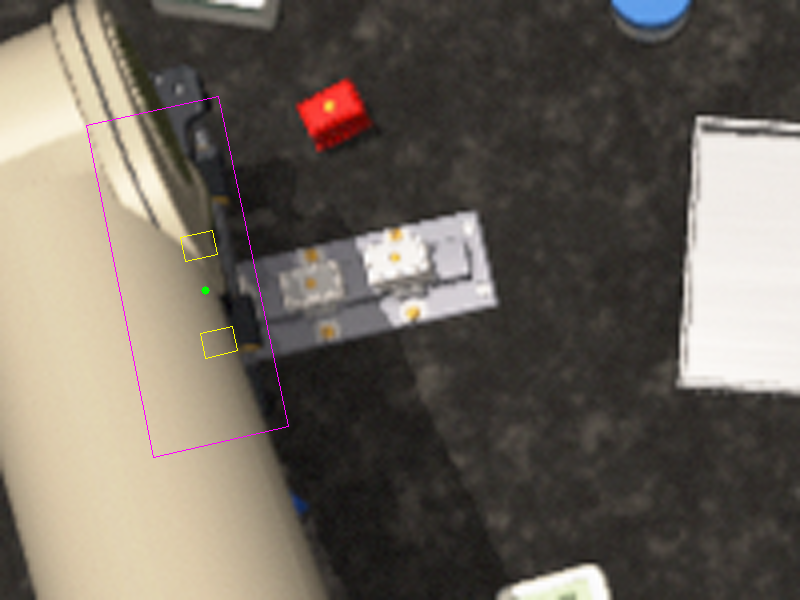

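```bash
python3 - <<'E'
from h import *
c=cams.camera("scene");E=np.linalg.inv(c["extrinsics"])
im=cv2.resize(cv2.imread("pics/scene0.png")[270:420,0:200],None,fx=4,fy=4,interpolation=cv2.INTER_CUBIC)
im=cv2.convertScaleAbs(im,alpha=1.8,beta=10)
P=np.array([.197,.5927,.1947]);j=np.array([.3153,.949,0]);w=np.cross([0,0,1],j);Z=np.array([0,0,1.])
def pr(p):
    q=E[:3,:3]@p+E[:3,3];return int((c["fx"]*q[0]/q[2]+c["cx"]+.5)*4),int((c["fy"]*q[1]/q[2]+c["cy"]-270+.5)*4)
cv2.circle(im,pr(P),4,(0,255,0),-1)
for sg in(-1,1):
    q=[pr(P-.011*Z+sg*a*j+b*w) for a,b in((.0435,-.0095),(.0435,.0095),(.0585,.0095),(.0585,-.0095))]
    cv2.polylines(im,[np.array(q)],True,(0,255,255),1)
cv2.imwrite("pics/p4.png",im)
im=cv2.imread("pics/p3_scene.png")[0:450,100:600];cv2.imwrite("pics/p5.png",cv2.convertScaleAbs(im,alpha=2.5,beta=20))
E
```

```text
(no output)
```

View pics/p4.png

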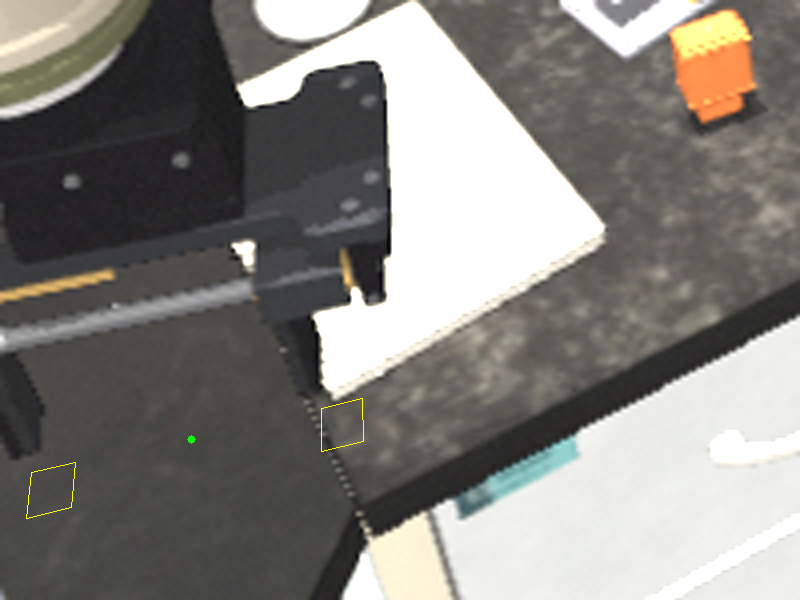

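View pics/p5.png

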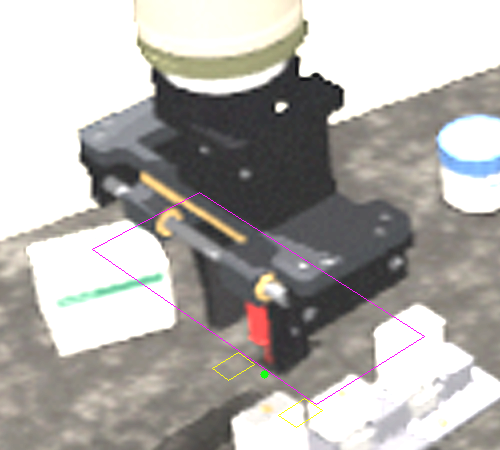

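```bash
python3 - <<'E'
from h import *
c=cams.camera("top");im=cv2.resize(c["color"][150:250,165:200,::-1],None,fx=8,fy=8,interpolation=cv2.INTER_CUBIC)[:600]
im=cv2.convertScaleAbs(im,alpha=2,beta=20)
c=cams.camera("scene");b=cv2.resize(c["color"][150:225,130:195,::-1],None,fx=8,fy=8,interpolation=cv2.INTER_CUBIC)[:600]
b=cv2.convertScaleAbs(b,alpha=2,beta=20)
print(im.shape,b.shape)
cv2.imwrite("pics/p6.png",np.hstack([im,b]))
E
```

```text
(600, 280, 3) (600, 520, 3)
```

View pics/p6.png

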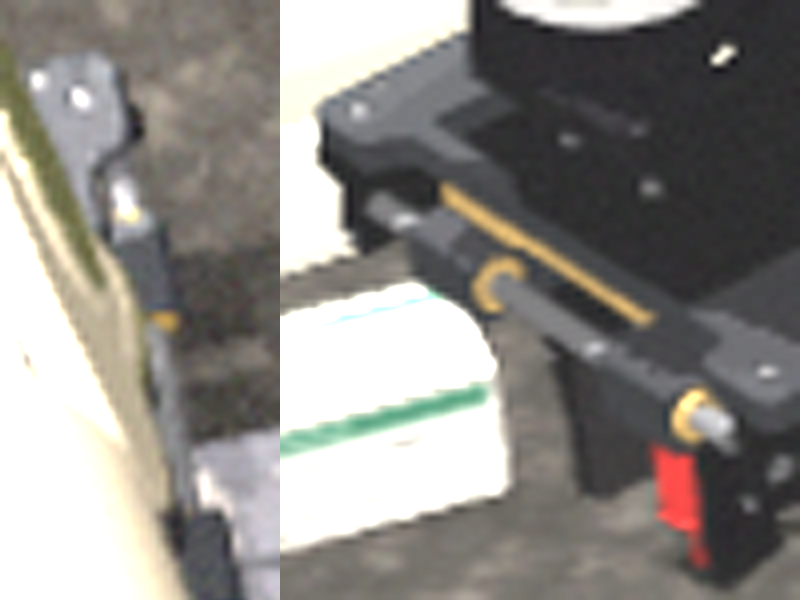

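```bash
python3 - <<'E'
from h import *
from scipy.optimize import least_squares
T=cams.camera("top");S=cams.camera("scene")
j=np.array([.975,.222,0]);w=np.cross([0,0,1],j)
def pr(c,p):
    E=np.linalg.inv(c["extrinsics"]);q=E[:3,:3]@p+E[:3,3];return np.array([c["fx"]*q[0]/q[2]+c["cx"],c["fy"]*q[1]/q[2]+c["cy"]])
f=lambda v:np.r_[pr(T,v[:3]-v[3]*w)-[187.9,202.4],pr(S,v[:3]+v[3]*w)-[163.8,189.7]]
o=least_squares(f,[.51,.227,.15,.03]);print(o.x,o.fun)
for off in(.03,.035,.0375):
  g=lambda v:f(np.r_[v,off]);o=least_squares(g,[.51,.227,.15]);print(off,o.x,o.fun)
print(r.read_state()["ee_pos"])
E
```

```text
[0.50781065 0.22621418 0.21188469 0.03502686] [2.84217094e-14 2.84217094e-14 0.00000000e+00 5.68434189e-14]
0.03 [0.51204853 0.22552985 0.20550467] [-1.46066894 -0.92665647  1.67813385  0.267724  ]
0.035 [0.50783315 0.22621059 0.21185089] [-0.00790933 -0.00494064  0.00902216  0.00137681]
0.0375 [0.50574408 0.22654039 0.21498406] [ 0.73330788  0.45448436 -0.83347486 -0.12426958]
[0.51240488 0.22682803 0.0958036 ]
```

Emit:
drive_tool(moves="0 0 -0.01 0 0.5;0 0 -0.01 0 0.5;0 0 -0.005 0 0.5;0 0 0 0 0.5")

```text
time: 4.08
ee_pos: [0.5119, 0.2265, 0.0698]
eef_rot: [0.441, 0.553, -0.441, 0.553]
ft_force: [0.3, 0.1, -0.4]
width: 0.0439
```

```bash
python3 st.py; python3 ov.py p7
```

```text
4.075 [0.5119 0.2265 0.0698] yaw 12.82 down [-0.001 -0.001 -1.   ] 0.04386430981800622 [ 0.3  0.1 -0.4] [-0.78  0.3   0.33  1.8  -0.11  1.06 -0.19]
4.075 [0.51193552 0.22652059 0.0698252 ] 0.04386430981800622
```

View pics/p7_scene.png

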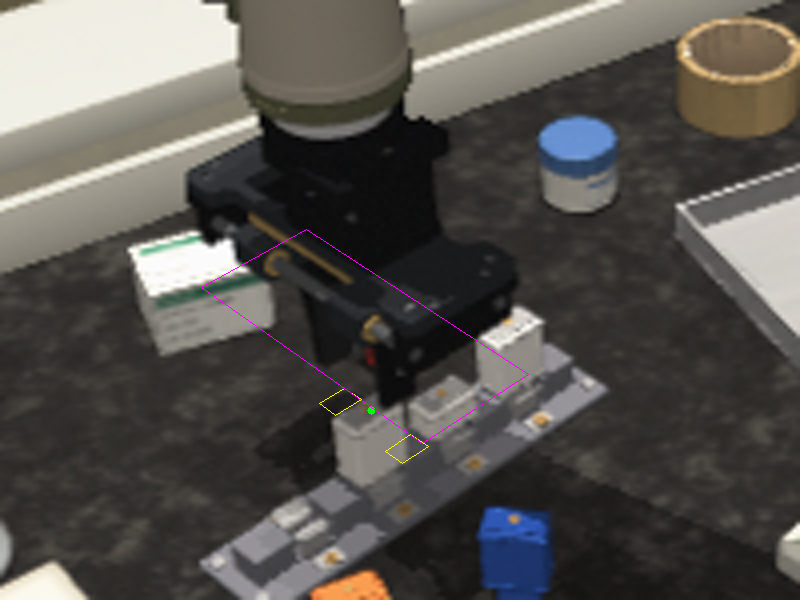

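Emit:
drive_tool(moves="0 0 -0.008 0 0.5;0 0 -0.008 0 0.5;0 0 -0.007 0 0.5;0 0 0 0 0.5")

```text
time: 4.68
ee_pos: [0.5118, 0.2265, 0.0467]
eef_rot: [0.441, 0.553, -0.441, 0.553]
ft_force: [-0.4, -0.6, -0.9]
width: 0.0438
```

```bash
python3 st.py; python3 ov.py p8
```

```text
4.675 [0.5118 0.2265 0.0467] yaw 12.82 down [-0.001 -0.001 -1.   ] 0.043821654025073396 [-0.4 -0.6 -0.9] [-0.77  0.33  0.32  1.82 -0.12  1.01 -0.18]
4.675 [0.51177104 0.22648742 0.0466602 ] 0.043821654025073396
```

View pics/p8_scene.png

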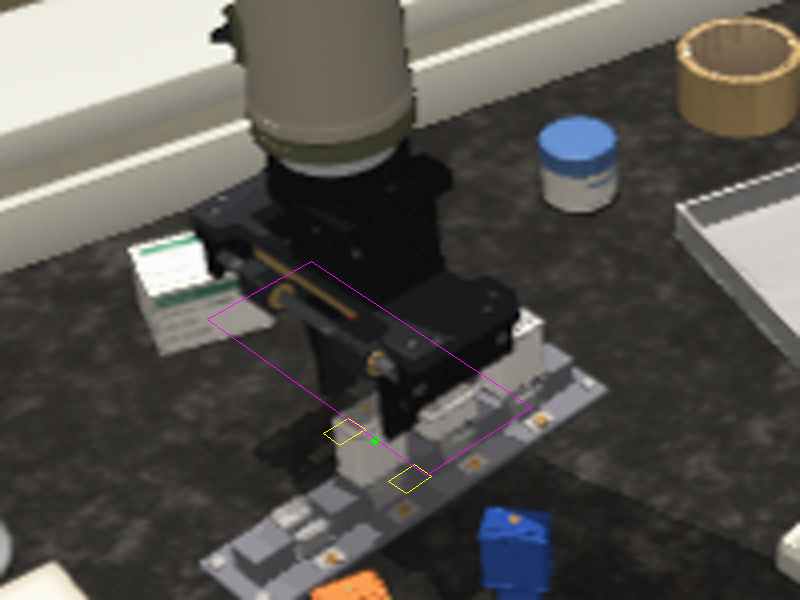

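Emit:
drive_tool(moves="0 0 -0.005 0 0.5;0 0 0 0 0.6;0 0 0 0 0.65;0 0 0 0 0.7;0 0 0 0 0.75;0 0 0 0 0.8;0 0 0 0 0.8;0 0 0 0 0.8", newtons=15)

```text
time: 5.78
ee_pos: [0.5124, 0.2268, 0.0426]
eef_rot: [0.441, 0.553, -0.441, 0.553]
ft_force: [0.5, 0.6, 0.9]
width: 0.0216
```

```bash
python3 st.py; python3 ov.py p9
```

```text
5.775 [0.5124 0.2268 0.0426] yaw 12.82 down [ 0.  0. -1.] 0.02156175787207199 [0.5 0.6 0.9] [-0.77  0.33  0.32  1.82 -0.12  1.   -0.18]
5.775 [0.51242243 0.22679032 0.04261305] 0.02156175787207199
```

View pics/p9_scene.png

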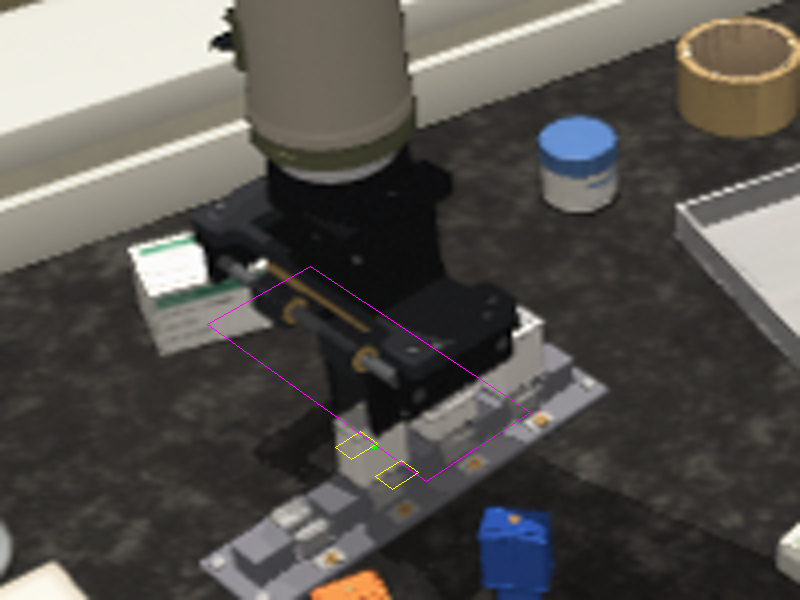

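Emit:
drive_tool(moves="0 0 0 0 1;0 0 0 0 1;0 0 0 0 1;0 0 0.003 0 1;0 0 0.003 0 1;0 0 0.003 0 1;0 0 0 0 1", newtons=45)

```text
time: 6.75
ee_pos: [0.5123, 0.2268, 0.0518]
eef_rot: [0.441, 0.553, -0.441, 0.553]
ft_force: [-0.1, 0.5, -0.0]
width: 0.0005
```

```bash
python3 st.py; python3 ov.py p10
```

```text
6.75 [0.5123 0.2268 0.0518] yaw 12.82 down [ 0.  0. -1.] 0.00049215436642218 [-0.1  0.5 -0. ] [-0.77  0.32  0.32  1.82 -0.12  1.02 -0.18]
6.75 [0.51229384 0.22683465 0.05179161] 0.00049215436642218
```

View pics/p10_scene.png

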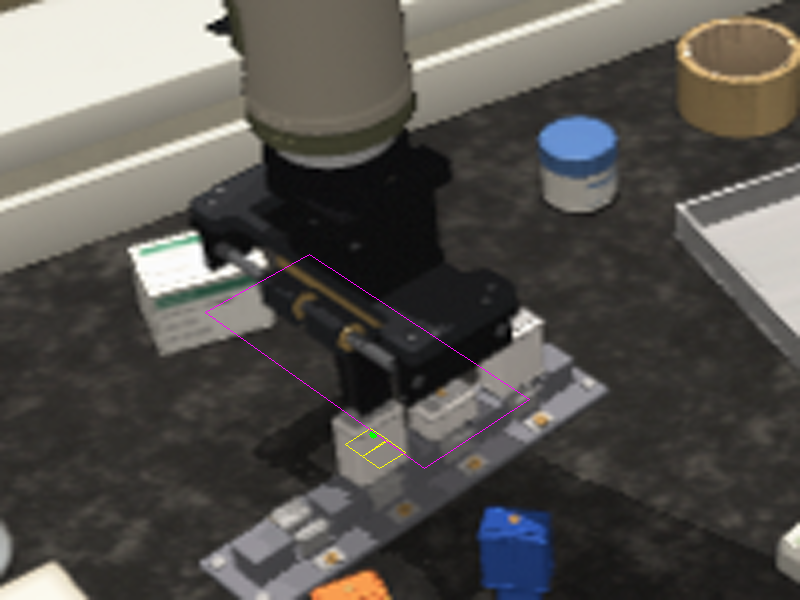

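The gripper closed to 0.5 mm above the fuse. So the images were right: the real fingertips are higher than the reported TCP implies. I'll raise it and measure that offset.

Emit:
drive_tool(moves="0 0 0.02 0 1;0 0 0.02 0 1;0 0 0 0 1")

```text
time: 7.22
ee_pos: [0.5131, 0.2272, 0.0927]
eef_rot: [0.442, 0.552, -0.44, 0.553]
ft_force: [0.7, 0.1, 0.0]
width: 0.0003
```

```bash
python3 st.py; python3 - <<'E'
from h import *
c=cams.camera("scene");b=cv2.resize(c["color"][155:255,130:230,::-1],None,fx=6,fy=6,interpolation=cv2.INTER_CUBIC)
cv2.imwrite("pics/p11.png",cv2.convertScaleAbs(b,alpha=2,beta=20))
c=cams.camera("top");b=cv2.resize(c["color"][150:250,140:240,::-1],None,fx=6,fy=6,interpolation=cv2.INTER_CUBIC)
cv2.imwrite("pics/p11t.png",cv2.convertScaleAbs(b,alpha=2,beta=20))
E
```

```text
7.225 [0.5131 0.2272 0.0927] yaw 12.82 down [ 0.002  0.001 -1.   ] 0.0002533128161545 [0.7 0.1 0. ] [-0.78  0.27  0.33  1.78 -0.1   1.1  -0.19]
```

View pics/p11.png

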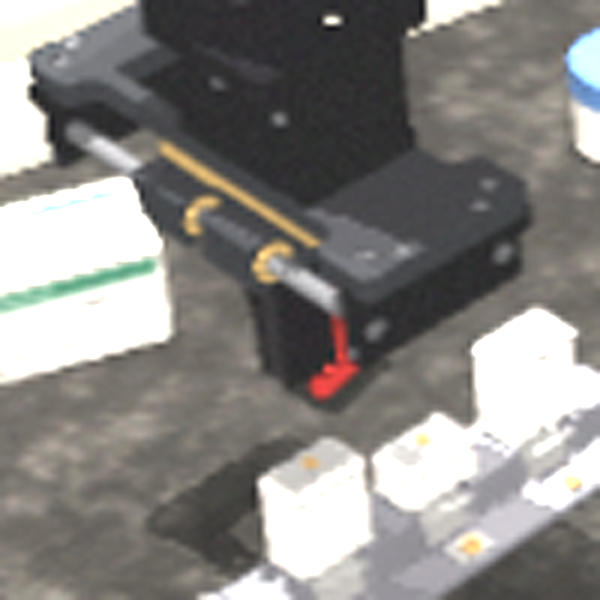

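View pics/p11t.png

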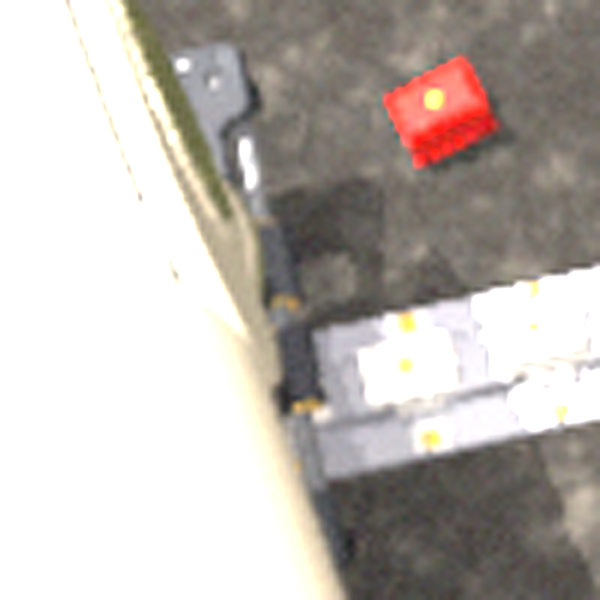

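```bash
python3 - <<'E'
from h import *
from scipy.optimize import least_squares
T=cams.camera("top");S=cams.camera("scene")
j=np.array([.975,.222,0]);w=np.cross([0,0,1],j)
def pr(c,p):
    E=np.linalg.inv(c["extrinsics"]);q=E[:3,:3]@p+E[:3,3];return np.array([c["fx"]*q[0]/q[2]+c["cx"],c["fy"]*q[1]/q[2]+c["cy"]])
tp=np.array([287/6+140,305/6+150]);sp=np.array([210/6+130,220/6+155])
f=lambda v:np.r_[pr(T,v[:3]-v[3]*w)-tp,pr(S,v[:3]+v[3]*w)-sp]
o=least_squares(f,[.51,.227,.15,.03]);print(o.x)
# tip bottom centre, ray intersect with planes of various z
for z in(.08,.09,.1,.11,.115,.12,.13): print(z,onz(S,181.1,217.3,z).round(4))
print(r.read_state()["ee_pos"])
E
```

```text
[0.51396311 0.2249867  0.20047759 0.03154881]
0.08 [0.5491 0.2096 0.08  ]
0.09 [0.5378 0.2143 0.09  ]
0.1 [0.5265 0.219  0.1   ]
0.11 [0.5152 0.2236 0.11  ]
0.115 [0.5096 0.226  0.115 ]
0.12 [0.5039 0.2283 0.12  ]
0.13 [0.4926 0.233  0.13  ]
[0.51169098 0.22649784 0.09047778]
```

The closed fingertips' ray at the reported (x, y) gives a tip z of about 0.112, against 0.081 reported. That puts the real tips about 20 mm above the reported TCP, so I'm going about 30 mm deeper, in small steps with checks.

Emit:
drive_tool(moves="0 0 0 0 0.5;0 0 0 0 0.5;0 0 0 0 0.5;0 0 0 0 0.5;0 0 -0.02 0 0.5;0 0 -0.02 0 0.5;0 0 -0.01 0 0.5;0 0 -0.005 0 0.5;0 0 -0.005 0 0.5;0 0 0 0 0.5", newtons=20)

```text
time: 8.68
ee_pos: [0.5123, 0.2268, 0.0316]
eef_rot: [0.441, 0.553, -0.441, 0.553]
ft_force: [0.4, 0.1, 0.6]
width: 0.0434
```

```bash
python3 st.py; python3 ov.py p12
```

```text
8.675 [0.5123 0.2268 0.0316] yaw 12.82 down [ 0.  0. -1.] 0.043381312446363826 [0.4 0.1 0.6] [-0.77  0.35  0.32  1.83 -0.13  0.98 -0.17]
8.675 [0.51233652 0.22679207 0.03155523] 0.043381312446363826
```

View pics/p12_scene.png

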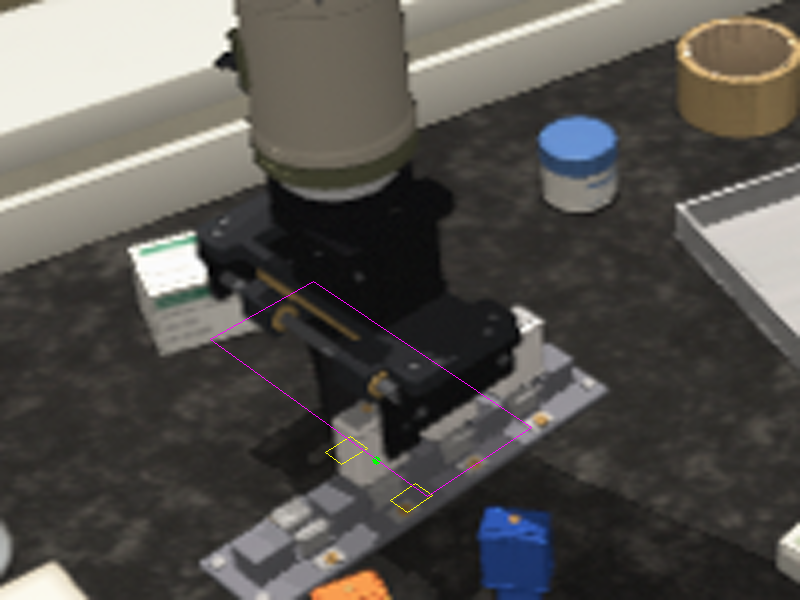

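Emit:
drive_tool(moves="0 0 -0.004 0 0.5;0 0 -0.004 0 0.5;0 0 -0.003 0 0.5;0 0 0 0 0.5")

```text
time: 9.28
ee_pos: [0.5121, 0.2266, 0.0202]
eef_rot: [0.441, 0.553, -0.441, 0.553]
ft_force: [-0.7, -1.1, 0.3]
width: 0.0434
```

```bash
python3 st.py; python3 ov.py p13
```

```text
9.275 [0.5121 0.2266 0.0202] yaw 12.82 down [-0. -0. -1.] 0.04340979690915685 [-0.7 -1.1  0.3] [-0.77  0.36  0.32  1.84 -0.14  0.96 -0.17]
9.275 [0.51207728 0.22663676 0.02016235] 0.04340979690915685
```

View pics/p13_scene.png

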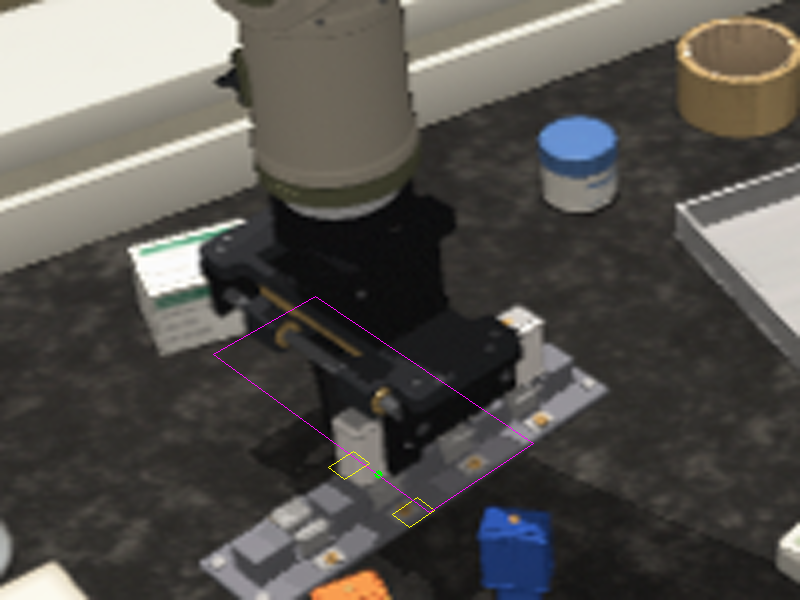

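Emit:
drive_tool(moves="0 0 0 0 0.7;0 0 0 0 0.8;0 0 0 0 1;0 0 0 0 1;0 0 0 0 1;0 0 0 0 1;0 0 0 0 1", newtons=45)

```text
time: 10.25
ee_pos: [0.5125, 0.2268, 0.0206]
eef_rot: [0.441, 0.553, -0.441, 0.553]
ft_force: [3.4, 0.6, -1.3]
width: 0.0218
```

Gripped, with the width at 21.8 mm. Next I pull straight up slowly.

Emit:
drive_tool(moves="0 0 0.002 0 1;0 0 0.002 0 1;0 0 0.002 0 1;0 0 0.002 0 1;0 0 0.002 0 1;0 0 0.003 0 1;0 0 0.003 0 1;0 0 0.004 0 1;0 0 0.01 0 1;0 0 0.02 0 1;0 0 0.02 0 1;0 0 0.02 0 1;0 0 0.01 0 1;0 0 0 0 1")

```text
time: 12.0
ee_pos: [0.5126, 0.2269, 0.1211]
eef_rot: [0.441, 0.553, -0.441, 0.553]
ft_force: [-0.2, 0.2, -1.0]
width: 0.0217
```

```bash
python3 st.py; python3 ov.py p14
```

```text
12.0 [0.5126 0.2269 0.1211] yaw 12.82 down [ 0.001  0.001 -1.   ] 0.021679493006695045 [-0.2  0.2 -1. ] [-0.79  0.25  0.34  1.75 -0.09  1.16 -0.2 ]
12.0 [0.51260822 0.22688757 0.12110211] 0.021679493006695045
```

View pics/p14_scene.png

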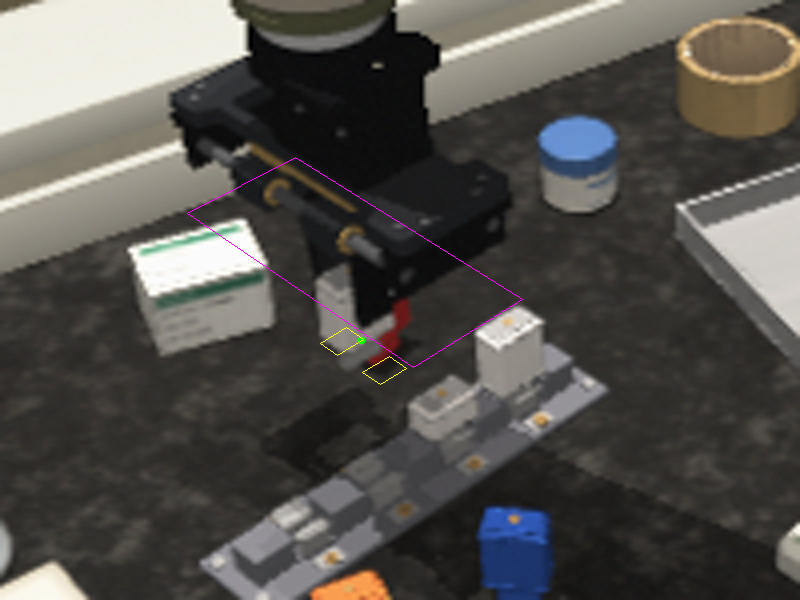

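The first tall fuse is out, with its clip empty at crop (375,470) and the block between the pads. Carrying it to the far (−y) half of the tray.

Emit:
drive_tool(moves="0.0015 -0.0125 0 -1.05 1;0.0015 -0.0275 0 -1.05 1;0.0015 -0.0275 0 -1.05 1;0.0015 -0.0275 0 -1.05 1;0.0015 -0.0275 0 -1.05 1;0.0015 -0.0275 0 -1.05 1;0.0015 -0.0275 0 -1.05 1;0.0015 -0.0275 0 -1.05 1;0.0015 -0.0275 0 -1.05 1;0.0015 -0.0275 0 -1.05 1;0.0015 -0.0275 0 -1.05 1;0.0015 -0.0275 0 -1.05 1;0.0015 -0.0275 0 -1.05 1;0.0015 -0.0275 0 -1.05 1;0.0015 -0.0275 0 -1.05 1;0.0015 -0.0275 0 -1.05 1;0 -0.011 0 0 1;0 0 0 0 1;0 0 0 0 1")

```text
time: 14.48
ee_pos: [0.5364, -0.208, 0.1204]
eef_rot: [0.517, 0.483, -0.517, 0.483]
ft_force: [0.0, 0.5, -0.2]
width: 0.0213
```

```bash
python3 st.py; python3 - <<'E'
from h import *
a=cams.camera("scene")["color"][110:260,220:420,::-1];cv2.imwrite("pics/p15.png",cv2.resize(a,None,fx=4,fy=4,interpolation=cv2.INTER_CUBIC))
E
```

```text
14.475 [ 0.5364 -0.208   0.1204] yaw -3.89 down [-0.     0.001 -1.   ] 0.02127348575243763 [ 0.   0.5 -0.2] [-0.24  0.31  0.64  1.72 -0.2   1.17  0.39]
```

View pics/p15.png

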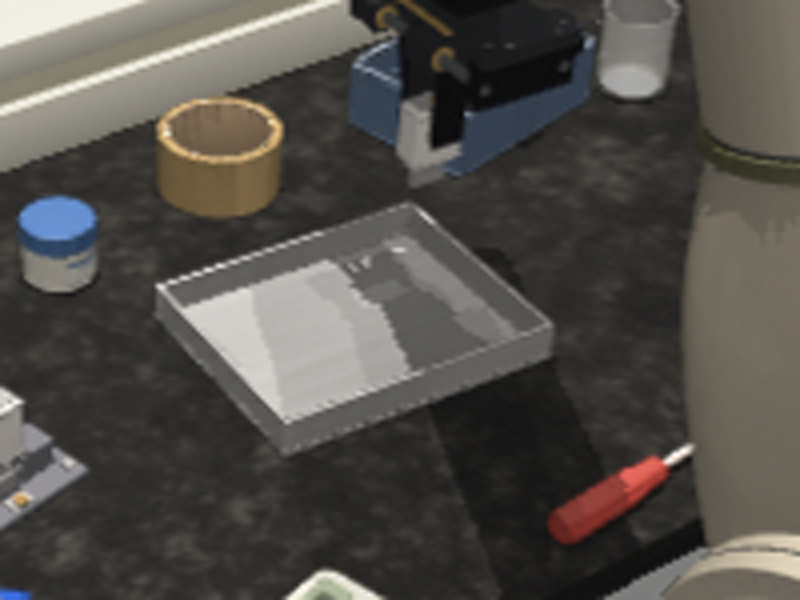

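```bash
python3 - <<'E'
from h import *
S=cams.camera("scene")
for z in(.09,.1,.107,.115): print(z,onz(S,326.3,154.5,z).round(4))
E
```

```text
0.09 [ 0.5571 -0.2263  0.09  ]
0.1 [ 0.5455 -0.2161  0.1   ]
0.107 [ 0.5375 -0.209   0.107 ]
0.115 [ 0.5282 -0.2009  0.115 ]
```

Emit:
drive_tool(moves="0 0 -0.01 0 1;0 0 -0.02 0 1;0 0 -0.02 0 1;0 0 -0.02 0 1;0 0 -0.015 0 1;0 0 -0.01 0 1;0 0 -0.005 0 1;0 0 0 0 1;0 0 -0.001 0 1;0 0 0 0 1")

```text
time: 15.82
ee_pos: [0.5365, -0.2093, 0.0198]
eef_rot: [0.517, 0.482, -0.517, 0.482]
ft_force: [-0.0, -0.0, -1.7]
width: 0.0218
```

Emit:
drive_tool(moves="0 0 -0.001 0 1;0 0 0 0 1;0 0 -0.001 0 1;0 0 0 0 1")

```text
time: 16.32
ee_pos: [0.5362, -0.2092, 0.0174]
eef_rot: [-0.517, -0.482, 0.517, -0.482]
ft_force: [0.4, 0.1, -1.5]
width: 0.0222
```

Emit:
drive_tool(moves="0 0 -0.001 0 1;0 0 0 0 1")

```text
time: 16.58
ee_pos: [0.5365, -0.2093, 0.0167]
eef_rot: [0.517, 0.482, -0.517, 0.482]
ft_force: [0.3, 0.5, 3.0]
width: 0.0219
```

Contact at the tray floor (+3 N). I'll release and retreat.

Emit:
drive_tool(moves="0 0 0 0 0.73;0 0 0 0 0.7;0 0 0 0 0.65;0 0 0 0 0.55;0 0 0 0 0.5;0 0 0 0 0.5;0 0 0.01 0 0.5;0 0 0.03 0 0.5;0 0 0.03 0 0.5;0 0 0.03 0 0.5;0 0 0.02 0 0.5;0 0 0 0 0.5")

```text
time: 18.08
ee_pos: [0.5373, -0.2097, 0.1384]
eef_rot: [0.518, 0.481, -0.516, 0.483]
ft_force: [0.0, -0.9, 0.1]
width: 0.0435
```

```bash
python3 st.py; python3 - <<'E'
from h import *
a=cams.camera("scene")["color"][110:260,220:420,::-1];cv2.imwrite("pics/p16.png",cv2.resize(a,None,fx=4,fy=4,interpolation=cv2.INTER_CUBIC))
E
```

```text
18.075 [ 0.5373 -0.2097  0.1384] yaw -3.99 down [ 0.003 -0.    -1.   ] 0.04351449818637028 [ 0.  -0.9  0.1] [-0.25  0.3   0.65  1.7  -0.19  1.2   0.38]
```

View pics/p16.png

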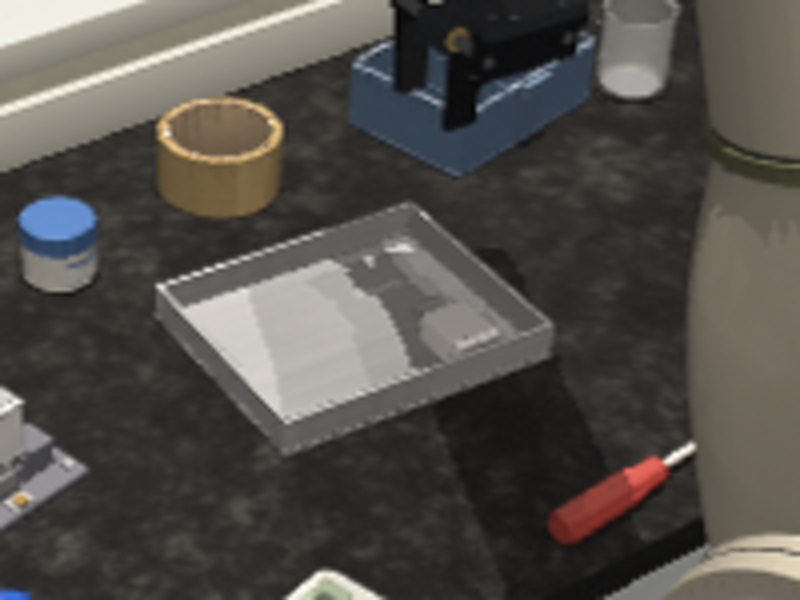

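First fuse lies in the tray at crop (455,325), tipped along x as allowed. On to the second, the right tall fuse at (0.5365, 0.1217).

Emit:
drive_tool(moves="0 0.0125 0 1.2 0.5;0 0.0265 0 1.2 0.5;0 0.0265 0 1.2 0.5;0 0.0265 0 1.2 0.5;0 0.0265 0 1.2 0.5;0 0.0265 0 1.2 0.5;0 0.0265 0 1.2 0.5;0 0.0265 0 1.2 0.5;0 0.0265 0 1.2 0.5;0 0.0265 0 1.2 0.5;0 0.0265 0 1.2 0.5;0 0.0265 0 1.2 0.5;0 0.0265 0 1.2 0.5;0 0.0005 0 1.2 0.5;0 0 -0.02 0 0.5;0 0 -0.03 0 0.5;0 0 -0.02 0 0.5;0 0 0 0 0.5;0 0 0 0 0.5")

```text
time: 20.5
ee_pos: [0.5369, 0.1215, 0.0674]
eef_rot: [0.441, 0.552, -0.441, 0.553]
ft_force: [0.0, -0.6, 0.5]
width: 0.0436
```

```bash
python3 st.py; python3 ov.py p17
```

```text
20.5 [0.5369 0.1215 0.0674] yaw 12.8 down [ 0.001  0.    -1.   ] 0.04362156213186538 [ 0.  -0.6  0.5] [-0.65  0.29  0.4   1.83 -0.13  1.05  0.02]
20.5 [0.53689919 0.12151027 0.06740652] 0.04362156213186538
```

View pics/p17_scene.png

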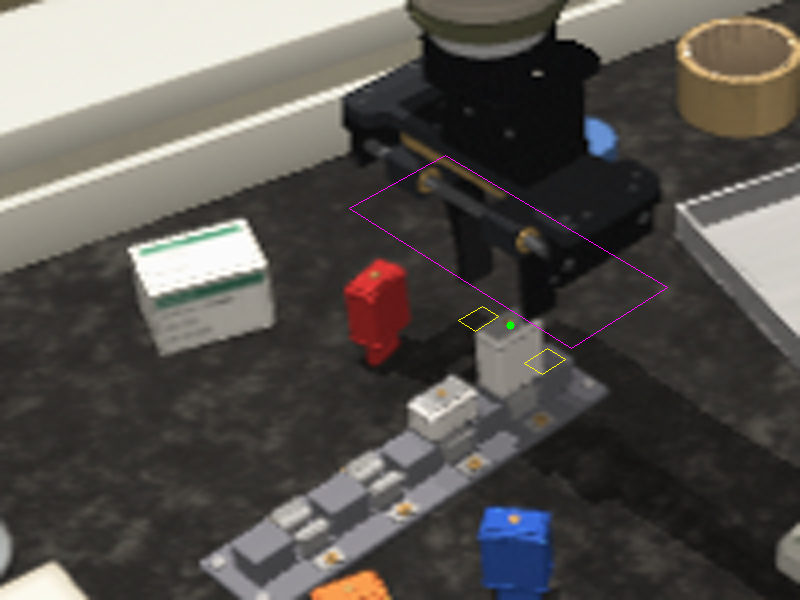

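Emit:
drive_tool(moves="0 0 -0.01 0 0.5;0 0 -0.01 0 0.5;0 0 -0.01 0 0.5;0 0 -0.007 0 0.5;0 0 -0.005 0 0.5;0 0 -0.004 0 0.5;0 0 0 0 0.5")

```text
time: 21.48
ee_pos: [0.5362, 0.1217, 0.0203]
eef_rot: [0.441, 0.553, -0.441, 0.553]
ft_force: [-0.6, 0.3, -0.7]
width: 0.0434
```

```bash
python3 st.py; python3 ov.py p18
```

```text
21.475 [0.5362 0.1217 0.0203] yaw 12.82 down [-0. -0. -1.] 0.043429197848217894 [-0.6  0.3 -0.7] [-0.64  0.35  0.39  1.87 -0.16  0.95  0.05]
21.475 [0.53620182 0.12168329 0.02030095] 0.043429197848217894
```

View pics/p18_scene.png

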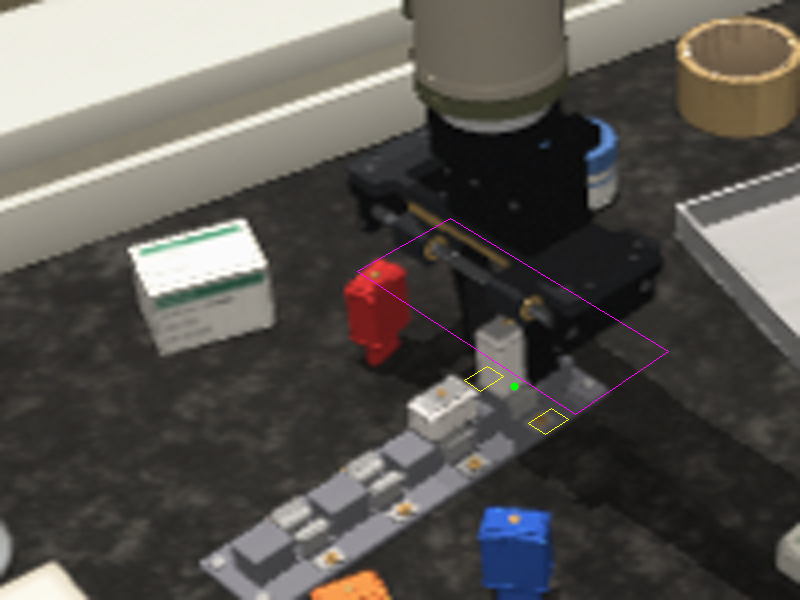

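Emit:
drive_tool(moves="0 0 0 0 0.7;0 0 0 0 0.8;0 0 0 0 1;0 0 0 0 1;0 0 0 0 1;0 0 0 0 1;0 0 0 0 1", newtons=45)

```text
time: 22.45
ee_pos: [0.5365, 0.1218, 0.0206]
eef_rot: [0.441, 0.553, -0.441, 0.553]
ft_force: [2.6, 0.9, -0.5]
width: 0.0216
```

Emit:
drive_tool(moves="0 0 0.002 0 1;0 0 0.002 0 1;0 0 0.002 0 1;0 0 0.002 0 1;0 0 0.002 0 1;0 0 0.003 0 1;0 0 0.003 0 1;0 0 0.004 0 1;0 0 0.01 0 1;0 0 0.02 0 1;0 0 0.02 0 1;0 0 0.02 0 1;0 0 0.01 0 1;0 0 0 0 1")

```text
time: 24.2
ee_pos: [0.5366, 0.1219, 0.1211]
eef_rot: [0.441, 0.553, -0.441, 0.553]
ft_force: [-0.2, 0.3, -2.1]
width: 0.0218
```

```bash
python3 st.py; python3 ov.py p19
```

```text
24.2 [0.5366 0.1219 0.1211] yaw 12.83 down [ 0.001  0.001 -1.   ] 0.021799806249476833 [-0.2  0.3 -2.1] [-0.67  0.23  0.42  1.78 -0.1   1.15  0.  ]
24.2 [0.53659592 0.12190647 0.1210649 ] 0.021799806249476833
```

View pics/p19_scene.png

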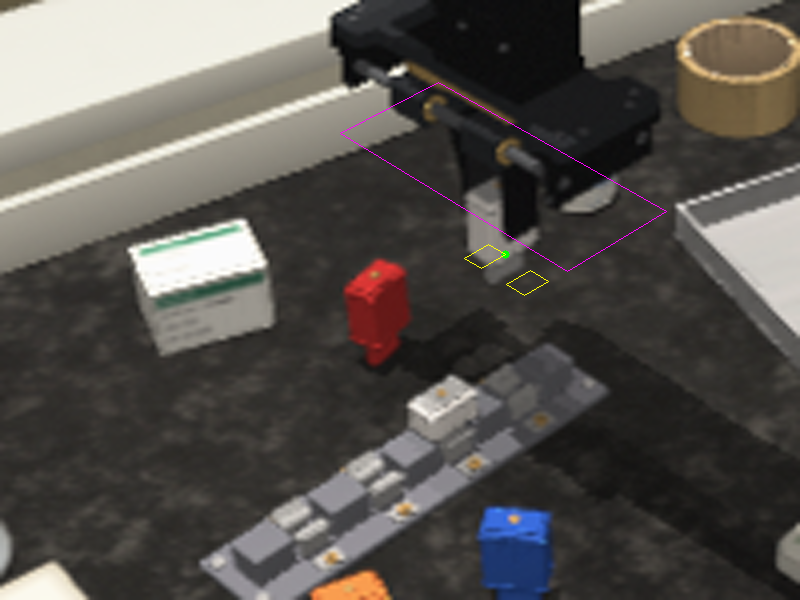

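Second tall fuse is out and the short fuse is still seated at crop (443,405). Next is the near half of the tray.

Emit:
drive_tool(moves="0.0006 -0.012 0 -1.4 1;0.0006 -0.0205 0 -1.4 1;0.0006 -0.0205 0 -1.4 1;0.0006 -0.0205 0 -1.4 1;0.0006 -0.0205 0 -1.4 1;0.0006 -0.0205 0 -1.4 1;0.0006 -0.0205 0 -1.4 1;0.0006 -0.0205 0 -1.4 1;0.0006 -0.0205 0 -1.4 1;0.0006 -0.0205 0 -1.4 1;0.0006 -0.0205 0 -1.4 1;0.0004 -0.013 0 -1.4 1;0 0 0 0 1;0 0 0 0 1")

```text
time: 26.05
ee_pos: [0.5434, -0.1074, 0.1204]
eef_rot: [0.517, 0.483, -0.517, 0.483]
ft_force: [0.6, -0.1, 0.1]
width: 0.0215
```

```bash
python3 st.py; python3 - <<'E'
from h import *
a=cams.camera("scene")["color"][110:260,220:420,::-1];cv2.imwrite("pics/p20.png",cv2.resize(a,None,fx=4,fy=4,interpolation=cv2.INTER_CUBIC))
E
```

```text
26.05 [ 0.5434 -0.1074  0.1204] yaw -3.91 down [-0.  0. -1.] 0.021544019539535178 [ 0.6 -0.1  0.1] [-0.4   0.25  0.59  1.78 -0.15  1.16  0.17]
```

View pics/p20.png

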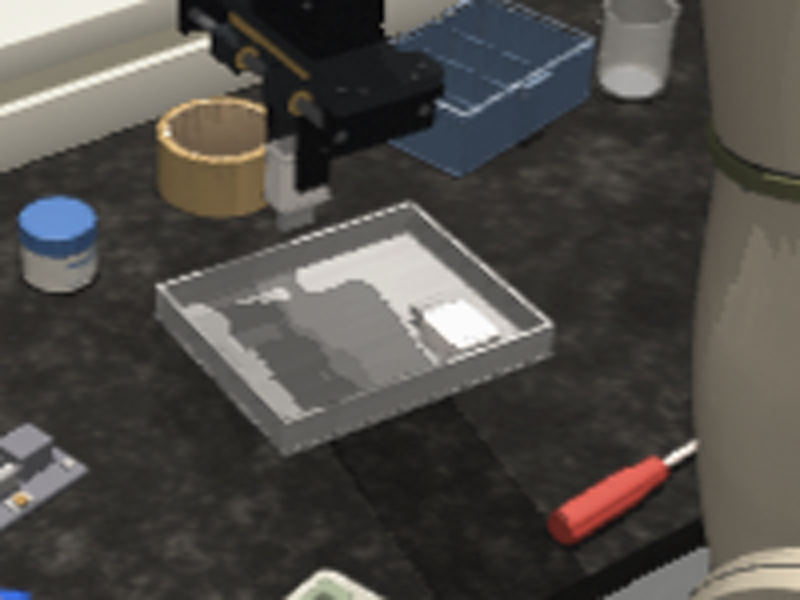

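Emit:
drive_tool(moves="0 0 -0.01 0 1;0 0 -0.02 0 1;0 0 -0.02 0 1;0 0 -0.02 0 1;0 0 -0.015 0 1;0 0 -0.01 0 1;0 0 -0.005 0 1;0 0 -0.001 0 1;0 0 -0.001 0 1;0 0 -0.001 0 1;0 0 0 0 1;0 0 -0.001 0 1;0 0 0 0 1")

```text
time: 27.72
ee_pos: [0.5435, -0.1083, 0.0168]
eef_rot: [0.517, 0.482, -0.517, 0.482]
ft_force: [-0.9, -0.2, 3.0]
width: 0.0217
```

Emit:
drive_tool(moves="0 0 0 0 0.73;0 0 0 0 0.7;0 0 0 0 0.65;0 0 0 0 0.55;0 0 0 0 0.5;0 0 0 0 0.5;0 0 0.01 0 0.5;0 0 0.03 0 0.5;0 0 0.03 0 0.5;0 0 0.03 0 0.5;0 0 0.03 0 0.5;0 0 0.03 0 0.5;0 0 0.03 0 0.5;0 0 0 0 0.5;0 0 0 0 0.5;0 0 0 0 0.5")

```text
time: 29.72
ee_pos: [0.5427, -0.1082, 0.2057]
eef_rot: [-0.517, -0.483, 0.517, -0.482]
ft_force: [0.6, 0.5, -0.7]
width: 0.0436
```

```bash
python3 st.py; python3 - <<'E'
from h import *
a=cams.camera("scene")["color"][:,:,::-1]
cv2.imwrite("pics/p21.png",cv2.resize(a[140:300,130:390],None,fx=3,fy=3,interpolation=cv2.INTER_CUBIC))
E
```

```text
29.725 [ 0.5427 -0.1082  0.2057] yaw -3.98 down [-0.001 -0.    -1.   ] 0.04357455175520729 [ 0.6  0.5 -0.7] [-0.42  0.18  0.61  1.67 -0.11  1.33  0.14]
```

View pics/p21.png

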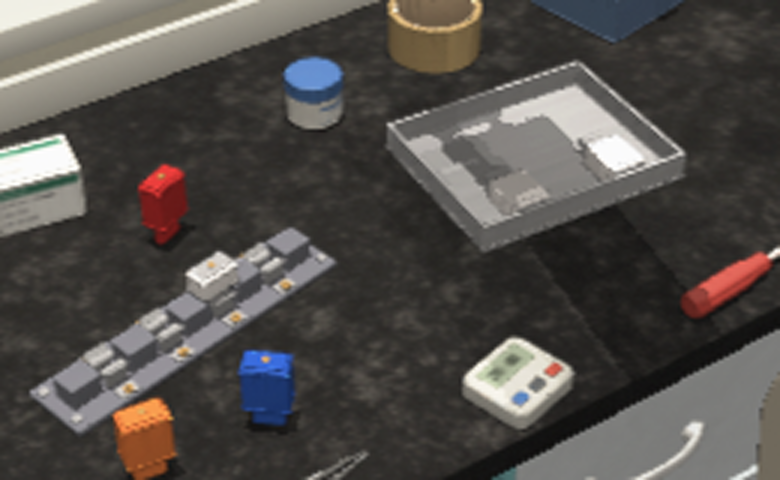

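Both fuses lie in the tray at crop (520,190) and (618,152). The short fuse is seated at (212,272), and the look-alikes are untouched. Handing in.

```bash
python3 -c "
from bench import ticket
print(ticket.close_job())"
```

```text
the job is handed in; nothing more can be done
None
```

I pulled both tall fuse links straight up and put them in the steel tray one after the other. Each was lowered until it touched the tray floor (about 3 N) before I let go. I handed the job in at about 30 s of the 64 s allowed.

**Last checks:** The final picture shows both tall fuses lying in the tray, tipped over along x as allowed. The short fuse is still in its clip, and the red, blue and orange look-alikes look untouched. The gripper was about 0.2 m up, touching nothing.

**Failed check:** The first grasp missed. The gripper shut to 0.5 mm at a height that should have held the fuse. From the camera images, the fingertips were about 30 mm higher than the reported TCP and the stated tool dimensions imply. I went about 22 mm deeper on both grasps, and both then held at about 21.7 mm width. I did not find the cause of the offset.

I saw no force above about 4 N in the readings. Those come only at the end of each move, so the peak during each pull was not seen.

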